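# Fit two more cards in the tester's card frame and lock them

## Task

The next rotor test needs three measuring cards in the tester's card frame, and only one is fitted. Take two of the three spare cards from the wooden stand, lower each gently (do not let it fall) into an empty slot of the frame until it is fully home, and leave the third spare where it stands. Then push the yellow locking slide fully across so that its teeth cover the cards, without disturbing the things lying around.

Things in the scene. Friction and masses are not known exactly. Their poses are not given: they have to be found in the camera images.
- card_frame: card frame: fixed open metal rack, 112 (x) by 176 (y) mm, origin at the centre of its underside, z up. Four upright slots across it at own y = -63, -21, 21, 63 mm; a card's width lies along the frame's x. Grey guides leave 12 mm for its thickness and 90 mm for its width; flared mouths 66 to 76 mm up. Guides and ends are at most 80 mm high, the far (+x) rail with slide 99, the knob 123.
- seat_0 (a point): seat of the slot at the frame's y = -63 mm (empty at the start): where the centre of a card's underside is when the card is fully home, 12 mm above the frame's underside
- seat_2 (a point): seat of the slot at the frame's y = 21 mm (empty at the start): where the centre of a card's underside is when the card is fully home, 12 mm above the frame's underside
- seat_3 (a point): seat of the slot at the frame's y = 63 mm (empty at the start): where the centre of a card's underside is when the card is fully home, 12 mm above the frame's underside
- locking_slide (a joint): yellow toothed slide on top of the frame's far (+x) rail, in m: 0 open (teeth between the slots), 0.021 fully across (a tooth 2.5 mm above the far shoulder of each card; it passes only cards that are fully home). It grows as the slide moves towards the frame's -y, stays where it is left and takes about 2 N.
- slide_knob (a point): centre of the slide's upright black knob, 16 mm in diameter, 20 mm high, 111 mm above the frame's underside; at x = 51 mm, y = 106 mm in the frame when open (beyond its +y end), moves with the slide. The flat yellow strip lies 12 mm below this point.
- fitted_card: plug-in card: upright slab, aluminium edges round a green board, 84 mm wide (own x), 10 thick (own y), 80 high, with an orange pull tab on top in the middle (30 mm along x, 10 thick, from 80 to 112 mm above the underside); origin at the centre of its underside, z up; both faces alike. Already fitted, in the slot at the frame's y = -21 mm; it stays.
- spare_card_a: plug-in card: upright slab, aluminium edges round a green board, 84 mm wide (own x), 10 thick (own y), 80 high, with an orange pull tab on top in the middle (30 mm along x, 10 thick, from 80 to 112 mm above the underside); origin at the centre of its underside, z up; both faces alike. One of the three spares in the wooden stand.
- spare_card_b: plug-in card: upright slab, aluminium edges round a green board, 84 mm wide (own x), 10 thick (own y), 80 high, with an orange pull tab on top in the middle (30 mm along x, 10 thick, from 80 to 112 mm above the underside); origin at the centre of its underside, z up; both faces alike. One of the three spares in the wooden stand.
- spare_card_c: plug-in card: upright slab, aluminium edges round a green board, 84 mm wide (own x), 10 thick (own y), 80 high, with an orange pull tab on top in the middle (30 mm along x, 10 thick, from 80 to 112 mm above the underside); origin at the centre of its underside, z up; both faces alike. One of the three spares in the wooden stand.
- card_stand: wooden stand, fixed, 106 mm (x) by 166 mm (y) by 35 mm high, with three slots, 14 mm wide and 25 mm deep, at own y = -50, 0 and +50 mm; origin at the centre of its underside. The spare cards stand in them, undersides 10 mm above the stand's underside, width along the stand's x.
- master_rotor: bystander: turned metal rotor with a blue ring, 54 mm in diameter and high; origin at its underside
- ring_gauge: bystander: flat steel ring, 55 mm in diameter, 16 mm high; origin at its underside
- screwdriver_0: bystander: red screwdriver, 190 mm long, lying; origin at its underside
- rotor_5: bystander: turned metal rotor, 54 mm in diameter and high; origin at its underside

How it is judged:
By the outcome, as a careful person would: the job done as asked, in the order asked, and still so for the second after the job is handed in, with the robot touching nothing.
It also fails if it takes over 64 s, if anything falls off the work surface, if the arm or the gripper's body presses on something with over 40 N, if the wrist force passes 120 N, or if a joint passes its speed limit or range.

## Robot

A 7-joint arm with a two-finger parallel gripper is mounted at the origin on a cart in front of the work surface, level with it; the furniture and walls round the work are solid. World frame = base frame: x ahead of the robot, y to its left, z up, the work surface at z = 0. Lengths are in m, angles in degrees, forces in N, time in s.
With the tool pointing down it reaches from about 0.425 to 0.875 m from the base axis. Payload 4.7 kg.
Tool frame: the origin (TCP) lies where the fingers leave the gripper's body, on its centre line; the fingertips stand 70 mm ahead of it and the grasp point (between the pads) lies 51 mm ahead of it (env.tip_reach is the distance from the TCP to the fingertips, in m); z points along the fingers, x is the direction in which the jaws open and shut, and the axes are right-handed (so a half turn about z gives the same grasp; the last joint's range is limited). The gripper opens to 87 mm and grips with 3 to 60 N. Pads are 19 mm wide; open, the fingers measure 117 mm over their backs; the gripper's body (75 mm by 190 mm) begins 51 mm behind the grasp point.
Start: joints at [-69.895, 18.392, -4.016, 83.108, 1.295, 78.541, -3.26], TCP at [0.215, 0.613, 0.292] pointing down, gripper open.
Joint ranges: [-163.93, 163.93], [-17.29, 119.83], [-79.2, 71.16], [3.27, 140.29], [-89.18, 269.18], [5.43, 117.66], [-154.24, 154.24]. Speed limits (degrees/s): [147.25, 147.25, 180, 180, 180, 180, 180].

## Interface

Orientations are given as [roll, pitch, yaw] about the fixed x, y, z axes, in that order (R = Rz(yaw) Ry(pitch) Rx(roll)).
In Python, from cell import env, optics, order gives the robot as it stands.
- The arm moves only by the shell command python3 -m creep 'ROWS' [FORCE]. ROWS is JSON, a list of rows, each a list of 7 numbers: the shift along the tool's x, y, z in cm, then the turn, a rotation vector about the tool's x, y, z in rad, then the opening, from 0 (shut) to 1 (fully open). A call has 1 to 20 rows; each row shifts and turns the pose as measured when the row begins, along the tool's axes as they then stand; what a row does not reach is not made up. A row lasts 1/10 s, in which the tool goes at most 50 mm and 8.59 degrees, less where a joint would pass 70% of its speed; a pose out of reach is approached as far as the arm can. A call with a gripper value outside its range is refused whole. The fingers move at their own pace and stop on an object; FORCE is the grip in N (left out, the last holds). Time passes only in rows, so rows that do not move let the fingers close. It gives the time, the measured TCP pose, the force and the opening at its end, in the units of the state.
- env.get_obs(): the state, without advancing time (a new reading comes with each control period).
- optics.read_camera(name): name is "scene" or "top"; returns a dict with "frame" (400x640x3 uint8, blue, green, red), "z_map" (400x640 float32, m along the optical axis (not along the pixel's ray), 0 where there is no reading), "fx", "fy", "cx", "cy" (pixels), "R" (3x3) and "t" (3): a world point X has camera coordinates R X + t. Camera axes: x right, y down, z forward; pixel columns grow to the right and rows downward; lengths in m; the calibration is good to about 2 mm. A picture is of the moment at which its call begins.
- order.sign_off(): hands the job in, once; it reports no verdict.
The state is a dict: "time_s": time; "qpos": joint angles; "joint_velocities": joint speeds; "effort": joint torques, N m; "tool_pos": TCP position; "tool_rot": TCP orientation; "force": force on the tool from outside, world axes, zero at the start; "wrist_torque": the same for the moment, N m; "grip_width": finger opening in m.
Only numpy, scipy, OpenCV 4.12 (cv2) and the standard library are available. Lean on these libraries where they do the work, as an engineer would, in place of code of your own. Each camera call takes 0.05 s, during which the arm holds its last target. There are 200 camera calls.

## Working session

There is one attempt and no reset: what is moved stays moved. The work goes in short steps, Python scripts to look and compute and a shell command to move; the robot and the scene stay as the last step left them, time stands still between calls to the robot, and variables do not carry over. Pictures are saved under pics/ and viewed, on a budget of 10 in all, crops included, one or two more only if the job needs it, and the job is handed in when it is done.

```bash
ls; mkdir -p pics
python3 - <<'E'
from cell import env,optics
import cv2,numpy as np
o=env.get_obs();print({k:np.round(v,3) for k,v in o.items()})
for n in("scene","top"):
    c=optics.read_camera(n);cv2.imwrite(f"pics/{n}0.png",c["frame"]);np.savez(f"{n}0.npz",**c)
    print(n,c["fx"],c["cx"],c["cy"],np.round(c["R"],3).tolist(),np.round(-c["R"].T@c["t"],3))
E
```

```text
pics
{'time_s': np.float64(0.0), 'qpos': array([-69.896,  18.439,  -4.015,  83.176,   1.296,  78.541,  -3.261]), 'joint_velocities': array([ 0.103,  0.048,  0.086, -0.041, -0.046,  0.02 , -0.04 ]), 'effort': array([ 0.0000e+00, -4.9128e+01, -4.0400e-01, -3.1253e+01, -6.4000e-02,
        4.4000e-02,  0.0000e+00]), 'tool_pos': array([0.215, 0.613, 0.291]), 'tool_rot': array([1.79993e+02, 1.10000e-01, 7.07050e+01]), 'force': array([ 1.062, -0.112, -0.467]), 'wrist_torque': array([-0.004,  0.003, -0.061]), 'grip_width': np.float64(0.087)}
scene 403.5084074585564 320.3382145899178 196.37573244847343 [[0.713, -0.701, 0.001], [-0.534, -0.543, -0.648], [0.455, 0.462, -0.761]] [-0.082 -0.585  1.087]
top 488.8139686152028 320.3438703794768 200.65510994047986 [[0.016, -1.0, -0.013], [-0.99, -0.014, -0.144], [0.144, 0.015, -0.99]] [0.315 0.024 1.4  ]
```

View pics/scene0.png

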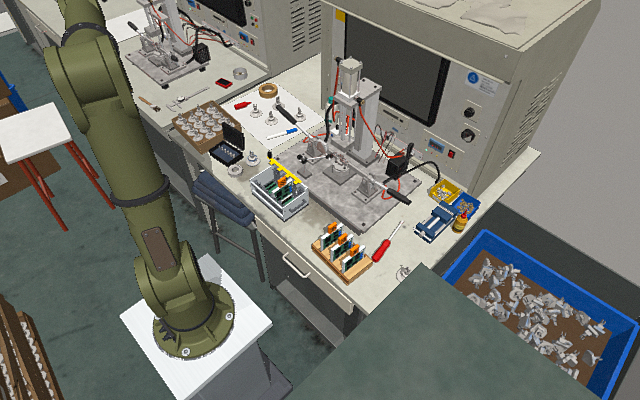

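View pics/top0.png

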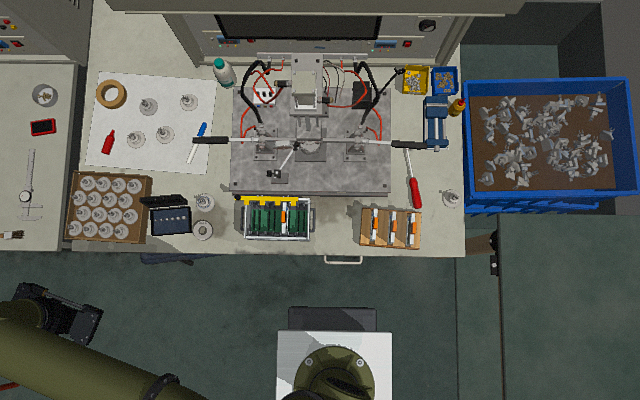

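The scene view shows the frame at about (278,190), the stand at (342,250) and the screwdriver at (388,243). In the top view the frame is centred near (278,218), with the yellow slide along (270,201) and the knob end at left. The stand is at (391,228) with three orange tabs, and the fitted tab is at (285,215). Next I measure the tabs, slide and stand.

```bash
cat > h.py <<'E'
import numpy as np,cv2
from cell import env,optics
def cast(c,uv,z):
    uv=np.atleast_2d(np.asarray(uv,float)); d=np.c_[(uv[:,0]-c["cx"])/c["fx"],(uv[:,1]-c["cy"])/c["fy"],np.ones(len(uv))]@c["R"]
    o=-c["R"].T@c["t"]; return o+d*((z-o[2])/d[:,2])[:,None]
def cloud(c):
    v,u=np.mgrid[:400,:640];z=c["z_map"].astype(float)
    p=np.stack([(u-c["cx"])/c["fx"]*z,(v-c["cy"])/c["fy"]*z,z],-1)
    return (p-c["t"])@c["R"]
def blobs(m,a=6):
    n,l,s,ce=cv2.connectedComponentsWithStats(m.astype(np.uint8)); return [(l==i,ce[i],s[i]) for i in range(1,n) if s[i][4]>=a]
def masks(c):
    h=cv2.cvtColor(c["frame"],cv2.COLOR_BGR2HSV);H,S,V=[h[...,i] for i in range(3)]
    return dict(orange=(H>7)&(H<20)&(S>180)&(V>150),yellow=(H>21)&(H<34)&(S>170)&(V>120))
E
python3 - <<'E'
from h import *
for n in("scene","top"):
    c=dict(np.load(n+"0.npz"));P=cloud(c)
    for k,m in masks(c).items():
        for b,ce,s in blobs(m):
            p=P[b]
            if c["z_map"][b].min()<=0: p=p[c["z_map"][b]>0]
            if len(p) and .4<np.median(p[:,0])<.8 and abs(np.median(p[:,1]))<.4:print(n,k,np.round(ce,1),s[:5],np.round(np.median(p,0),3),"min",np.round(p.min(0),3),"max",np.round(p.max(0),3))
ims=[]
c=dict(np.load("top0.npz"));a=cv2.resize(c["frame"][180:260,215:435],(792,288),interpolation=cv2.INTER_CUBIC)
s=dict(np.load("scene0.npz"));b=cv2.resize(s["frame"][140:290,230:420],(380,300),interpolation=cv2.INTER_CUBIC)
b=np.hstack([b,np.zeros((300,412,3),np.uint8)]);cv2.imwrite("pics/z0.png",np.vstack([a,b]))
E
```

```text
scene orange [281.1 181.1] [278 176   8  12  48] [0.451 0.139 0.12 ] min [0.439 0.134 0.065] max [0.502 0.192 0.128]
scene orange [331.1 226.8] [328 222   9  12  50] [ 0.437 -0.104  0.119] min [ 0.427 -0.11   0.002] max [ 0.505 -0.036  0.125]
scene orange [341.2 238. ] [338 233   9  12  48] [ 0.43  -0.152  0.119] min [ 0.421 -0.158  0.029] max [ 0.482 -0.104  0.126]
scene orange [353.6 249.6] [350 244   9  12  57] [ 0.426 -0.204  0.119] min [ 0.415 -0.209  0.034] max [ 0.478 -0.162  0.125]
scene yellow [284.9 170.9] [269 158  33  26 160] [0.504 0.179 0.099] min [0.488 0.106 0.076] max [0.513 0.261 0.103]
scene yellow [455.7 225.2] [455 224   3   4   6] [ 0.773 -0.34   0.035] min [ 0.771 -0.344  0.03 ] max [ 0.774 -0.337  0.044]
top orange [282.7 216.4] [281 211   4  11  39] [0.455 0.141 0.124] min [0.444 0.138 0.12 ] max [0.471 0.147 0.129]
top orange [375.7 222.7] [374 217   4  11  37] [ 0.443 -0.103  0.122] min [ 0.432 -0.106  0.117] max [ 0.458 -0.098  0.128]
top orange [394.7 225.9] [393 221   4  10  35] [ 0.436 -0.153  0.122] min [ 0.425 -0.157  0.115] max [ 0.45  -0.148  0.128]
top orange [414.2 226.9] [413 222   4  11  35] [ 0.434 -0.203  0.122] min [ 0.42  -0.209  0.116] max [ 0.447 -0.198  0.131]
top yellow [268.8 199.4] [240 196  58  10 342] [0.506 0.185 0.099] min [0.49  0.107 0.007] max [0.515 0.26  0.106]
```

View pics/z0.png

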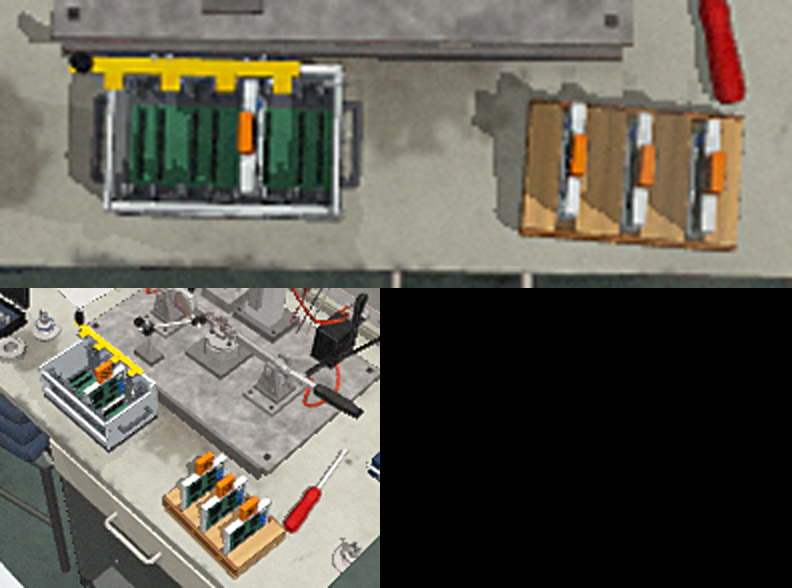

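The crop shows the frame's far edge nearly along the image row, the knob at its left end (crop 80,60), and the fitted card third slot from the left. Stand slots are tilted a few degrees. Now the poses.

```bash
cat >> h.py <<'E'
def tabs(c,z):
    "orange tab tops within a height band, by rays onto plane z"
    P=cloud(c);out=[]
    for b,ce,s in blobs(masks(c)["orange"]&(P[...,2]>z-.012)&(P[...,2]<z+.012)&(P[...,0]<.6)):
        v,u=np.nonzero(b);q=cast(c,np.c_[u,v],z)[:,:2]
        r=cv2.minAreaRect((q*1e3).astype(np.float32)); out.append((np.c_[u,v].mean(0).round(1).tolist(),q.mean(0).round(4).tolist(),np.round(r[1],0).tolist()))
    return out
def slide(c):
    m=masks(c)["yellow"]&(cloud(c)[...,2]>.09);m=max(blobs(m),key=lambda b:b[2][4])[0]
    v,u=np.nonzero(m);cols=np.unique(u)[1:-1]
    far=np.array([[k,v[u==k].min()-.5] for k in cols]);q=cast(c,far,.099)[:,:2]
    vx,vy,x,y=cv2.fitLine(q.astype(np.float32),cv2.DIST_HUBER,0,.001,.01).ravel()
    yaw=np.degrees(np.arctan2(-vx*np.sign(vy),abs(vy)));e=cast(c,[[u.min()-.5,v[u==u.min()].mean()],[u.max()+.5,v[u==u.max()].mean()]],.099)[:,:2]
    return yaw,(x,y),e
E
python3 - <<'E'
from h import *
for n in("scene","top"):
    c=dict(np.load(n+"0.npz"));print(n)
    for t in tabs(c,.123):print(t)
    print(slide(c))
c=dict(np.load("top0.npz"));P=cloud(c)
# stand: wooden top at z .035
h=cv2.cvtColor(c["frame"],cv2.COLOR_BGR2HSV)
m=(abs(P[...,2]-.035)<.006)&(P[...,0]<.55)&(P[...,1]<-.04)&(P[...,1]>-.3)
v,u=np.nonzero(m);print("stand",len(u),cv2.minAreaRect((cast(c,np.c_[u,v],.035)[:,:2]*1e3).astype(np.float32)))
# frame ends/rails: near z .08 
m=(abs(P[...,2]-.08)<.006)&(P[...,0]<.56)&(P[...,1]>.04)&(P[...,1]<.3)
for z in (.08,):
    v,u=np.nonzero(m);q=(P[m][:,:2]*1e3).astype(np.float32);print("frame",len(u),cv2.minAreaRect(q))
# aluminium card tops: white pixels at z .085-.096
m=(abs(P[...,2]-.091)<.008)&(h[...,1]<60)&(h[...,2]>150)&(P[...,0]<.5)
for b,ce,s in blobs(m,5):
    v,u=np.nonzero(b);print("alu",ce.round(1),s[4],cast(c,np.c_[u,v],.091)[:,:2].mean(0).round(4))
E
```

```text
scene
([281.4, 180.0], [0.4533, 0.138], [35.0, 19.0])
([331.7, 225.5], [0.439, -0.1049], [14.0, 33.0])
([342.1, 236.6], [0.4322, -0.1538], [12.0, 29.0])
([353.7, 248.5], [0.4261, -0.2047], [34.0, 13.0])
(np.float32(-0.3078341), (np.float32(0.51194906), np.float32(0.18213719)), array([[0.49021297, 0.25154759],
       [0.51107831, 0.10572304]]))
top
([282.7, 216.4], [0.4567, 0.1419], [27.0, 8.0])
([375.7, 222.7], [0.4436, -0.1025], [8.0, 26.0])
([394.7, 225.9], [0.436, -0.1521], [8.0, 24.0])
([414.2, 226.9], [0.434, -0.2029], [8.0, 26.0])
(np.float32(-0.579177), (np.float32(0.5140526), np.float32(0.18720123)), array([[0.50483036, 0.26202127],
       [0.50836257, 0.10548902]]))
stand 1599 ((275.8909606933594, -139.97532653808594), (549.4139404296875, 196.5500946044922), 0.04956471920013428)
frame 303 ((259.67510986328125, 147.0994110107422), (503.303466796875, 180.64913940429688), 4.481668472290039)
alu [284.1 205.8] 29 [0.489  0.1417]
alu [375.3 212.1] 30 [ 0.4754 -0.1046]
alu [393.6 215.6] 32 [ 0.4667 -0.1537]
alu [412.6 217.6] 32 [ 0.462  -0.2047]
alu [283.3 227.4] 34 [0.4305 0.1424]
alu [373.7 234.4] 36 [ 0.4152 -0.1003]
alu [392.4 236.7] 39 [ 0.4099 -0.1501]
alu [411.5 238.5] 40 [ 0.4058 -0.2011]
```

```bash
cat >> h.py <<'E'
from scipy.spatial.transform import Rotation as Ro
def to(x,y,z,yaw):
    "TCP target; prints shift in tool cm (present axes, and axes after the turn), turn rad"
    o=env.get_obs();R=Ro.from_euler("xyz",o["tool_rot"],degrees=True);T=Ro.from_euler("xyz",[180,0,yaw],degrees=True)
    d=np.array([x,y,z])-o["tool_pos"];print("t",o["time_s"].round(2),"pos",o["tool_pos"].round(4),"rot",o["tool_rot"].round(2),"F",o["force"].round(1),"w",round(float(o["grip_width"]),4))
    print("now-axes",(R.inv().apply(d)*100).round(2),"after-turn",(T.inv().apply(d)*100).round(2),"turn",(R.inv()*T).as_rotvec().round(3))
E
python3 -m creep '[[0,0,0,0,0,-0.125,0.4],[0,0,0,0,0,-0.125,0.4]]'
python3 -c "
from h import *
to(.44,.3,.29,85);to(.444,-.1025,.29,85)"
```

```text
time_s: 0.3
tool_pos: [0.2145, 0.6127, 0.2899]
tool_rot: [-180.0, 0.2, 85.5]
force: [0.4, -0.1, -0.2]
grip_width: 0.078Traceback (most recent call last):
  File "<string>", line 3, in <module>
    to(.44,.3,.29,85);to(.444,-.1025,.29,85)
    ~~^^^^^^^^^^^^^^^
  File "h.py", line 33, in to
    d=np.array([x,y,z])-o["tool_pos"];print("t",o["time_s"].round(2),"pos",o["tool_pos"].round(4),"rot",o["tool_rot"].round(2),"F",o["force"].round(1),"w",round(float(o["grip_width"]),4))
                                                ^^^^^^^^^^^^^^^^^
AttributeError: 'float' object has no attribute 'round'
```

```bash
sed -i 's/o\["time_s"\].round(2)/round(float(o["time_s"]),2)/' h.py
python3 -m creep '[[-3.7,3.1,0,0,0,0,0.4],[-3.7,3.1,0,0,0,0,0.4],[-3.7,3.1,0,0,0,0,0.4],[-3.7,3.1,0,0,0,0,0.4],[-3.7,3.1,0,0,0,0,0.4],[-3.7,3.1,0,0,0,0,0.4],[-3.7,3.1,0,0,0,0,0.4],[-3.7,3.1,0,0,0,0,0.4]]'
python3 -c "
from h import *
to(.444,-.1025,.29,85)"
```

```text
time_s: 1.1
tool_pos: [0.4397, 0.2947, 0.2844]
tool_rot: [-179.5, 0.4, 86.7]
force: [0.8, -0.3, 0.4]
grip_width: 0.0348
t 1.1 pos [0.4397 0.2947 0.2844] rot [-179.5     0.39   86.65] F [ 0.8 -0.3  0.4] w 0.0348
now-axes [-39.63   2.75  -0.31] after-turn [-39.53   3.89  -0.56] turn [-0.009  0.007  0.029]
```

```bash
python3 -m creep '[[-4.9,0.4,-0.1,0,0,0.01,0.4],[-4.9,0.4,-0.1,0,0,0.01,0.4],[-4.9,0.4,-0.1,0,0,0.01,0.4],[-4.9,0.4,-0.1,0,0,0,0.4],[-4.9,0.4,-0.1,0,0,0,0.4],[-4.9,0.4,-0.1,0,0,0,0.4],[-4.9,0.4,-0.1,0,0,0,0.4],[-4.5,0.4,-0.1,0,0,0,0.4],[0,0,0,0,0,0,0.4],[0,0,0,0,0,0,0.4]]'
python3 -c "
from h import *
to(.444,-.1025,.29,85)"
```

```text
time_s: 2.1
tool_pos: [0.4369, -0.1097, 0.2926]
tool_rot: [-179.5, 0.5, 83.9]
force: [-0.4, 0.5, -0.4]
grip_width: 0.0349
t 2.1 pos [ 0.4369 -0.1097  0.2926] rot [-179.51    0.46   83.91] F [-0.4  0.5 -0.4] w 0.0349
now-axes [0.79 0.63 0.25] after-turn [0.78 0.64 0.26] turn [-0.009  0.008 -0.019]
```

```bash
python3 -m creep '[[0.8,0.65,0,-0.009,0.008,-0.019,0.4],[0,0,3,0,0,0,0.4],[0,0,3,0,0,0,0.4],[0,0,3,0,0,0,0.4],[0,0,2,0,0,0,0.4],[0,0,0,0,0,0,0.4]]'
python3 -c "
from h import *
to(.444,-.1025,.159,85)"
```

```text
time_s: 2.7
tool_pos: [0.4487, -0.09, 0.1787]
tool_rot: [179.7, -0.3, 86.2]
force: [-0.4, -1.0, 0.3]
grip_width: 0.0348
t 2.7 pos [ 0.4487 -0.09    0.1787] rot [179.72  -0.26  86.22] F [-0.4 -1.   0.3] w 0.0348
now-axes [-1.28 -0.39  1.96] after-turn [-1.28 -0.36  1.97] turn [ 0.005 -0.005  0.021]
```

```bash
python3 -m creep '[[-0.6,-0.2,0,0,0,0.01,0.4],[-0.6,-0.2,0,0,0,0.01,0.4],[0,0,0,0,0,0,0.4],[0,0,0,0,0,0,0.4]]'
python3 - <<'E'
from h import *
to(.444,-.1025,.159,85);to(.444,-.1025,.159,85)
c=optics.read_camera("scene");cv2.imwrite("pics/s1.png",cv2.resize(c["frame"][150:300,260:420],(640,600),interpolation=cv2.INTER_CUBIC))
print(env.get_obs()["tool_pos"])
E
```

```text
time_s: 3.1
tool_pos: [0.4459, -0.0999, 0.1814]
tool_rot: [179.5, -0.3, 85.3]
force: [0.3, -0.6, -0.0]
grip_width: 0.0347
t 3.1 pos [ 0.4459 -0.0999  0.1814] rot [179.5   -0.32  85.31] F [ 0.3 -0.6 -0. ] w 0.0347
now-axes [-0.29 -0.19  2.23] after-turn [-0.27 -0.17  2.24] turn [ 0.009 -0.006  0.005]
t 3.1 pos [ 0.4459 -0.0999  0.1814] rot [179.5   -0.32  85.31] F [ 0.3 -0.6 -0. ] w 0.0347
now-axes [-0.29 -0.19  2.23] after-turn [-0.27 -0.17  2.24] turn [ 0.009 -0.006  0.005]
[ 0.44597662 -0.1000782   0.18142157]
```

View pics/s1.png

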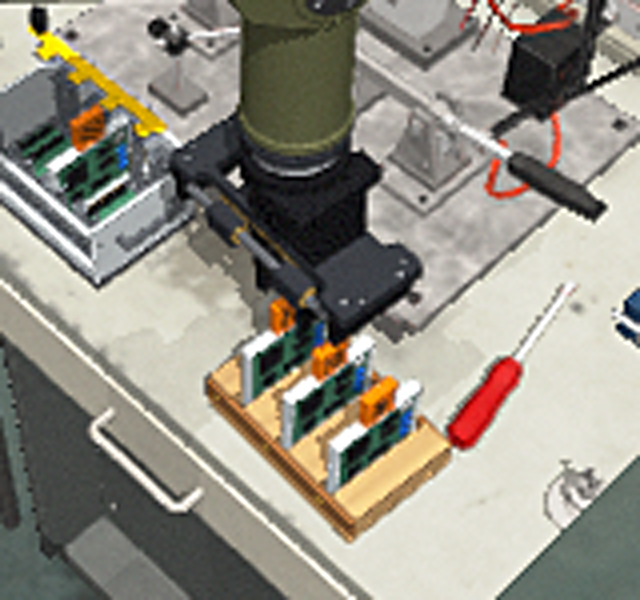

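The gripper straddles card a, with its tab at about (285,315) and all three cards still upright. Next: descend, close, then lift.

```bash
python3 -m creep '[[-0.25,-0.15,1.1,0.008,-0.005,0.005,0.4],[0,0,1,0,0,0,0.4],[0,0,0,0,0,0,0.4],[0,0,0,0,0,0,0.4]]'
python3 -c "
from h import *
to(.444,-.1025,.159,85)"
```

```text
time_s: 3.55
tool_pos: [0.4446, -0.1027, 0.1591]
tool_rot: [179.9, -0.0, 85.0]
force: [0.4, -0.8, 0.5]
grip_width: 0.0345
t 3.55 pos [ 0.4446 -0.1027  0.1591] rot [ 1.7991e+02 -3.0000e-02  8.4970e+01] F [ 0.4 -0.8  0.5] w 0.0345
now-axes [ 0.01 -0.06  0.01] after-turn [ 0.01 -0.06  0.01] turn [ 0.002 -0.    -0.001]
```

```bash
python3 -m creep '[[0,0,0,0,0,0,0],[0,0,0,0,0,0,0],[0,0,0,0,0,0,0],[0,0,0,0,0,0,0],[0,0,0,0,0,0,0],[0,0,-1,0,0,0,0],[0,0,-1.5,0,0,0,0],[0,0,-2,0,0,0,0],[0,0,0,0,0,0,0]]' 35
python3 -c "
from h import *
to(.455,.225,.33,89.5)"
```

```text
time_s: 4.45
tool_pos: [0.4442, -0.1027, 0.2068]
tool_rot: [180.0, 0.0, 85.0]
force: [0.6, -0.2, -0.6]
grip_width: 0.0094
t 4.45 pos [ 0.4442 -0.1027  0.2068] rot [179.97   0.    84.95] F [ 0.6 -0.2 -0.6] w 0.0094
now-axes [ 32.74  -1.8  -12.32] after-turn [ 32.78   0.79 -12.32] turn [ 0.001  0.    -0.079]
```

```bash
python3 -m creep '[[0,0,-3,0,0,0,0],[0,0,-3.5,0,0,0,0],[0,0,-3.5,0,0,0,0],[3,0.1,-0.5,0,0,-0.02,0],[4.2,0.1,0,0,0,-0.02,0],[4.2,0.1,0,0,0,-0.02,0],[4.2,0.1,0,0,0,-0.02,0],[4.2,0.1,0,0,0,0,0],[4.2,0.1,0,0,0,0,0],[4,0.1,0,0,0,0,0],[3,0.1,0,0,0,0,0],[1,0,0,0,0,0,0],[0,0,0,0,0,0,0],[0,0,0,0,0,0,0]]'
python3 - <<'E'
from h import *
to(.455,.225,.31,89.5)
for n in("top","scene"):
    c=optics.read_camera(n);np.savez(n+"2.npz",**c)
    if n=="scene":cv2.imwrite("pics/s2.png",cv2.resize(c["frame"][110:260,220:380],(640,600),interpolation=cv2.INTER_CUBIC))
E
```

```text
time_s: 5.85
tool_pos: [0.4611, 0.2258, 0.312]
tool_rot: [-179.9, 0.0, 89.4]
force: [-0.4, 0.0, -1.7]
grip_width: 0.0098
t 5.85 pos [0.4611 0.2258 0.312 ] rot [-179.89    0.     89.38] F [-0.4  0.  -1.7] w 0.0098
now-axes [-0.09 -0.61  0.2 ] after-turn [-0.09 -0.61  0.2 ] turn [-0.002  0.    -0.002]
```

View pics/s2.png

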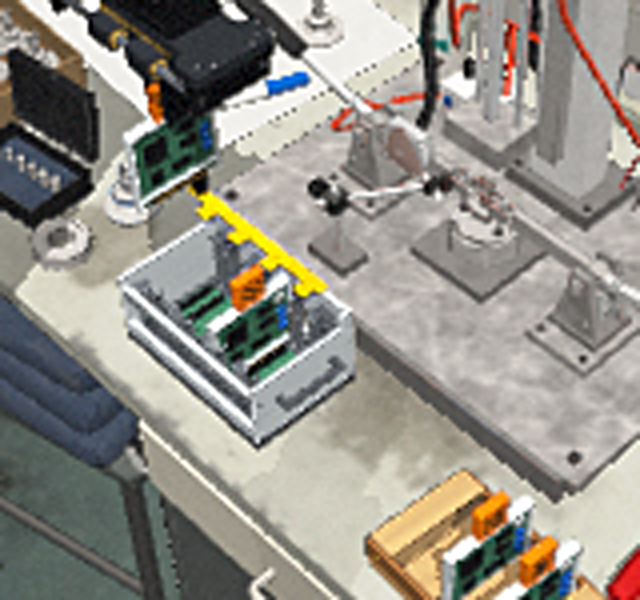

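```bash
python3 -m creep '[[0,-0.2,2.5,0,0,0,0],[0,0,2.5,0,0,0,0],[0,0,2,0,0,0,0],[0,0,0.5,0,0,0,0],[0,0,0,0,0,0,0],[0,0,0,0,0,0,0]]'
python3 - <<'E'
from h import *
to(.459,.2255,.231,89.5)
E
```

```text
time_s: 6.55
tool_pos: [0.4618, 0.2187, 0.2444]
tool_rot: [179.7, -0.6, 88.5]
force: [-0.3, -0.4, -1.4]
grip_width: 0.0097
t 6.55 pos [0.4618 0.2187 0.2444] rot [179.73  -0.57  88.49] F [-0.3 -0.4 -1.4] w 0.0097
now-axes [ 0.66 -0.31  1.34] after-turn [ 0.68 -0.29  1.34] turn [ 0.005 -0.01  -0.018]
```

```bash
python3 -m creep '[[0.6,-0.3,0.3,0.005,-0.01,-0.018,0],[0,0,0.5,0,0,0,0],[0,0,0,0,0,0,0],[0,0,0,0,0,0,0]]'
python3 - <<'E'
from h import *
to(.459,.2255,.231,89.5)
E
```

```text
time_s: 6.95
tool_pos: [0.4599, 0.2237, 0.2423]
tool_rot: [179.9, -0.1, 89.4]
force: [0.4, -0.7, -1.1]
grip_width: 0.0098
t 6.95 pos [0.4599 0.2237 0.2423] rot [ 1.7987e+02 -8.0000e-02  8.9430e+01] F [ 0.4 -0.7 -1.1] w 0.0098
now-axes [ 0.18 -0.09  1.13] after-turn [ 0.18 -0.09  1.13] turn [ 0.002 -0.001 -0.001]
```

```bash
python3 -m creep '[[0.18,-0.1,0.5,0.002,-0.001,0,0],[0,0,0.5,0,0,0,0],[0,0,0,0,0,0,0],[0,0,0,0,0,0,0]]'
python3 - <<'E'
from h import *
to(.459,.2255,.231,89.5)
c=optics.read_camera("scene")
cv2.imwrite("pics/s3.png",cv2.resize(c["frame"][140:230,235:325],(600,600),interpolation=cv2.INTER_CUBIC))
E
```

```text
time_s: 7.35
tool_pos: [0.4575, 0.2253, 0.2388]
tool_rot: [-179.8, -0.0, 89.4]
force: [-1.2, 0.6, 0.6]
grip_width: 0.01
t 7.35 pos [0.4575 0.2253 0.2388] rot [-179.82   -0.     89.43] F [-1.2  0.6  0.6] w 0.01
now-axes [0.02 0.16 0.78] after-turn [0.02 0.15 0.78] turn [-0.003 -0.    -0.001]
```

View pics/s3.png

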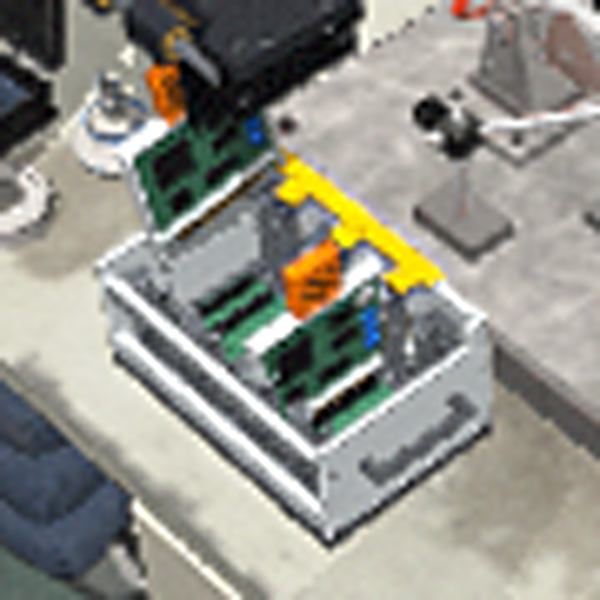

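```bash
python3 -m creep '[[0,0,0.2,0,0,0,0],[0,0,0,0,0,0,0]]'
python3 - <<'E'
from h import *
to(.459,.2255,.231,89.5)
c=optics.read_camera("scene");P=cloud(c)
def ext(ylo,yhi,zlo,zhi):
    m=(P[...,1]>ylo)&(P[...,1]<yhi)&(P[...,2]>zlo)&(P[...,2]<zhi)&(P[...,0]>.39)&(P[...,0]<.53)
    q=P[m];print(len(q),"x",np.percentile(q[:,0],[0,2,98,100]).round(4),"y",np.percentile(q[:,1],[2,50,98]).round(4),"z",np.percentile(q[:,2],[0,2,50,98]).round(4))
ext(.20,.25,.11,.175);ext(.20,.25,.083,.175);ext(.13,.15,.06,.094)
to(.459,.2255,.231,89.5)
E
```

```text
time_s: 7.6
tool_pos: [0.4573, 0.2256, 0.2384]
tool_rot: [-179.8, -0.0, 89.4]
force: [-1.5, -1.6, 4.3]
grip_width: 0.0099
t 7.6 pos [0.4573 0.2256 0.2384] rot [-1.7978e+02 -1.0000e-02  8.9450e+01] F [-1.5 -1.6  4.3] w 0.0099
now-axes [-0.01  0.17  0.73] after-turn [-0.01  0.17  0.74] turn [-0.004 -0.    -0.001]
261 x [0.4123 0.4134 0.499  0.5017] y [0.2187 0.2245 0.2301] z [0.1104 0.1113 0.1361 0.1722]
372 x [0.4123 0.4142 0.5113 0.5156] y [0.2028 0.224  0.23  ] z [0.084  0.093  0.1239 0.1719]
194 x [0.3992 0.4004 0.5038 0.5067] y [0.1309 0.1403 0.147 ] z [0.0602 0.061  0.0759 0.0937]
t 7.65 pos [0.4573 0.2256 0.2382] rot [-1.7978e+02 -1.0000e-02  8.9440e+01] F [-3.5 -1.6  7.8] w 0.0093
now-axes [-0.    0.17  0.72] after-turn [-0.    0.17  0.72] turn [-0.004 -0.    -0.001]
```

```bash
python3 -m creep '[[0,0,-1.2,0,0,0,0],[0,0,0,0,0,0,0],[0,0,0,0,0,0,0]]'
python3 - <<'E'
from h import *
to(.459,.2255,.231,89.5)
b=env.get_obs()["tool_pos"][2]-.149
def ext(c,tag,ylo,yhi,z):
    P=cloud(c);h=cv2.cvtColor(c["frame"],cv2.COLOR_BGR2HSV)
    for nm,m in (("white",(h[...,1]<70)&(h[...,2]>140)),("all",np.ones(h.shape[:2],bool))):
        m=m&(P[...,1]>ylo)&(P[...,1]<yhi)&(abs(P[...,2]-z)<.005)&(P[...,0]>.37)&(P[...,0]<.53)
        v,u=np.nonzero(m);
        if len(u):
            q=cast(c,np.c_[u,v],z);x=np.sort(q[:,0]);print(tag,nm,len(x),"x",x[:3].round(4),x[-3:].round(4),"y",np.median(q[:,1]).round(4))
for n in("scene","top"):
    c0=dict(np.load(n+"0.npz"));ext(c0,n+" fitted",.13,.152,.092);ext(c0,n+" a",-.115,-.092,.090)
    c=optics.read_camera(n);np.savez(n+"3.npz",**c);ext(c,n+" held",.21,.24,b+.08)
im=[cv2.resize(np.load(n+"3.npz")["frame"][r:r+75,q:q+100],(400,300),interpolation=cv2.INTER_CUBIC) for n,r,q in(("scene",140,235),("top",180,220))]
cv2.imwrite("pics/s4.png",np.hstack(im))
E
```

```text
time_s: 7.95
tool_pos: [0.457, 0.2252, 0.2489]
tool_rot: [-179.7, 0.1, 89.4]
force: [-0.7, -0.2, -1.0]
grip_width: 0.0097
t 7.95 pos [0.457  0.2252 0.2489] rot [-1.7967e+02  9.0000e-02  8.9440e+01] F [-0.7 -0.2 -1. ] w 0.0097
now-axes [0.03 0.21 1.79] after-turn [0.03 0.2  1.79] turn [-0.006  0.002 -0.001]
scene fitted white 43 x [0.4128 0.4156 0.4161] [0.4939 0.4956 0.4963] y 0.1412
scene fitted all 67 x [0.4128 0.4156 0.4161] [0.5114 0.5145 0.5159] y 0.1404
scene a white 49 x [0.4007 0.4011 0.4033] [0.4813 0.4834 0.484 ] y -0.1026
scene a all 66 x [0.4007 0.4011 0.4028] [0.4813 0.4834 0.484 ] y -0.1038
scene held white 25 x [0.411  0.4116 0.4133] [0.4397 0.4437 0.4467] y 0.2252
scene held all 35 x [0.411  0.4116 0.4133] [0.4559 0.4582 0.4635] y 0.2234
top fitted white 62 x [0.4153 0.418  0.418 ] [0.4993 0.4993 0.4994] y 0.142
top fitted all 76 x [0.4073 0.4153 0.4154] [0.5104 0.5104 0.5129] y 0.1407
top a white 66 x [0.4029 0.403  0.403 ] [0.484  0.484  0.4866] y -0.1012
top a all 75 x [0.4029 0.403  0.403 ] [0.4866 0.4867 0.4867] y -0.1012
```

View pics/s4.png

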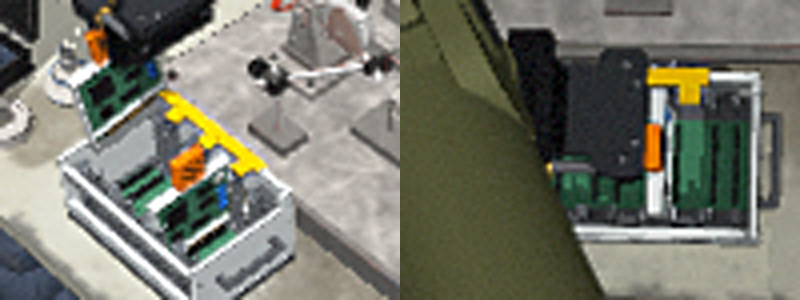

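Run:
```python
from h import *
c=dict(np.load("scene3.npz"));P=cloud(c);h=cv2.cvtColor(c["frame"],cv2.COLOR_BGR2HSV)
# points on the held card's -y face: rays onto plane y=.2202
v,u=np.mgrid[:400,:640];o=-c["R"].T@c["t"]
d=np.stack([(u-c["cx"])/c["fx"],(v-c["cy"])/c["fy"],np.ones_like(u)*1.],-1)@c["R"]
s=(.2202-o[1])/d[...,1];Q=o+d*s[...,None]
m=(abs(P[...,1]-.2202)<.006)&(Q[...,0]>.40)&(Q[...,0]<.51)&(Q[...,2]>.06)&(Q[...,2]<.2)
for x0 in np.arange(.412,.505,.006):
    k=m&(abs(Q[...,0]-x0)<.003)
    if k.any():
        z=Q[...,2][k];print(round(x0,3),"z",z.min().round(4),z.max().round(4),k.sum(), np.sort(z)[:4].round(3))
```

```text
0.412 z 0.0645 0.1825 17 [0.064 0.068 0.069 0.072]
0.418 z 0.0614 0.1865 27 [0.061 0.066 0.071 0.105]
0.424 z 0.063 0.1855 25 [0.063 0.068 0.102 0.111]
0.43 z 0.1093 0.187 24 [0.109 0.112 0.116 0.121]
0.436 z 0.1064 0.198 25 [0.106 0.111 0.114 0.115]
0.442 z 0.108 0.1995 31 [0.108 0.112 0.117 0.121]
0.448 z 0.1066 0.1986 28 [0.107 0.11  0.111 0.114]
0.454 z 0.1082 0.1855 18 [0.108 0.113 0.117 0.12 ]
0.46 z 0.1097 0.1707 21 [0.11  0.114 0.119 0.123]
0.466 z 0.1084 0.1926 20 [0.108 0.111 0.113 0.116]
0.472 z 0.1099 0.1628 18 [0.11  0.114 0.119 0.122]
0.478 z 0.1115 0.1575 12 [0.111 0.116 0.12  0.125]
0.484 z 0.1102 0.1564 16 [0.11  0.113 0.115 0.117]
0.49 z 0.1162 0.1537 11 [0.116 0.121 0.125 0.128]
0.496 z 0.0615 0.1552 16 [0.062 0.065 0.083 0.106]
0.502 z 0.0631 0.1325 12 [0.063 0.068 0.071 0.076]
```

Run:
```python
from h import *
c=dict(np.load("scene3.npz"));P=cloud(c);h=cv2.cvtColor(c["frame"],cv2.COLOR_BGR2HSV)
m=(P[...,1]>.205)&(P[...,1]<.245)&(P[...,0]>.395)&(P[...,0]<.51)&(P[...,2]>.09)&(P[...,2]<.2)
w=m&(h[...,1]<70)&(h[...,2]>140)
g=m&(h[...,0]>45)&(h[...,0]<85)&(h[...,1]>80)
for nm,k in(("white",w),("green",g)):
    q=P[k];print(nm,len(q),np.percentile(q,[0,2,10,50,90,98,100],axis=0).round(4).T.tolist())
# list white pts near top
q=P[w];q=q[np.argsort(-q[:,2])];print(q[:14].round(4).tolist())
# same for card a in the stand at start
c=dict(np.load("scene0.npz"));P=cloud(c);h=cv2.cvtColor(c["frame"],cv2.COLOR_BGR2HSV)
m=(P[...,1]>-.125)&(P[...,1]<-.08)&(P[...,0]>.38)&(P[...,0]<.51)&(P[...,2]>.03)&(P[...,2]<.11)
w=m&(h[...,1]<70)&(h[...,2]>140);g=m&(h[...,0]>45)&(h[...,0]<85)&(h[...,1]>80)
for nm,k in(("white",w),("green",g)):
    q=P[k];print("stand",nm,len(q),np.percentile(q,[0,2,10,50,90,98,100],axis=0).round(4).T.tolist())
```

```text
white 85 [[0.4113, 0.4119, 0.4155, 0.4288, 0.4825, 0.5001, 0.5014], [0.219, 0.2193, 0.2202, 0.2237, 0.2284, 0.2302, 0.232], [0.102, 0.1052, 0.1125, 0.127, 0.1813, 0.1832, 0.1841]]
green 117 [[0.4201, 0.4214, 0.4254, 0.4505, 0.4789, 0.4871, 0.4969], [0.2112, 0.2152, 0.2219, 0.2249, 0.2273, 0.2283, 0.2291], [0.1176, 0.1193, 0.1257, 0.1427, 0.1667, 0.18, 0.1923]]
[[0.4373, 0.2278, 0.1841], [0.4372, 0.2226, 0.1833], [0.4297, 0.2236, 0.1832], [0.4448, 0.2219, 0.1831], [0.4223, 0.2195, 0.1822], [0.4258, 0.2292, 0.182], [0.4179, 0.2243, 0.1819], [0.4276, 0.2212, 0.1819], [0.4284, 0.2273, 0.1816], [0.4363, 0.227, 0.1809], [0.4357, 0.2213, 0.1808], [0.4342, 0.2297, 0.1804], [0.4436, 0.2209, 0.1801], [0.4339, 0.2243, 0.1799]]
stand white 86 [[0.4002, 0.4006, 0.4012, 0.4212, 0.4815, 0.4827, 0.4829], [-0.1203, -0.1192, -0.1092, -0.1027, -0.0973, -0.0945, -0.0937], [0.0307, 0.0329, 0.0414, 0.0878, 0.0923, 0.0941, 0.0957]]
stand green 72 [[0.4098, 0.4106, 0.4129, 0.4399, 0.4618, 0.4665, 0.4677], [-0.1069, -0.1068, -0.105, -0.1028, -0.101, -0.0997, -0.0993], [0.0315, 0.032, 0.0346, 0.0535, 0.0757, 0.0797, 0.0869]]
```

Run:
```python
from h import *
for n,box in(("scene2",(.205,.245,.37,.53,.15,.26)),("scene3",(.205,.245,.37,.53,.098,.2)),("scene0",(-.125,-.085,.37,.53,.035,.1))):
    c=dict(np.load(n+".npz"));P=cloud(c);h=cv2.cvtColor(c["frame"],cv2.COLOR_BGR2HSV)
    m=(P[...,1]>box[0])&(P[...,1]<box[1])&(P[...,0]>box[2])&(P[...,0]<box[3])&(P[...,2]>box[4])&(P[...,2]<box[5])
    q=P[m&~masks(c)["yellow"]];print(n)
    for z in np.arange(box[4],box[5],.01):
        k=q[abs(q[:,2]-z)<.005]
        if len(k)>2:print(" z%.3f n%d x %.4f..%.4f  y %.4f"%(z,len(k),k[:,0].min(),k[:,0].max(),np.median(k[:,1])))
```

```text
scene2
 z0.160 n6 x 0.4199..0.5018  y 0.2231
 z0.170 n44 x 0.4163..0.4974  y 0.2230
 z0.180 n60 x 0.4166..0.4995  y 0.2244
 z0.190 n52 x 0.4179..0.4994  y 0.2241
 z0.200 n56 x 0.4155..0.5023  y 0.2245
 z0.210 n60 x 0.4170..0.5005  y 0.2246
 z0.220 n50 x 0.4167..0.4991  y 0.2243
 z0.230 n42 x 0.4160..0.4993  y 0.2245
 z0.240 n32 x 0.4157..0.4662  y 0.2233
 z0.250 n27 x 0.4167..0.4681  y 0.2176
 z0.260 n12 x 0.4434..0.4679  y 0.2131
scene3
 z0.098 n9 x 0.4209..0.5163  y 0.2227
 z0.108 n30 x 0.4207..0.5043  y 0.2233
 z0.118 n52 x 0.4188..0.4994  y 0.2239
 z0.128 n48 x 0.4182..0.5014  y 0.2240
 z0.138 n52 x 0.4155..0.5009  y 0.2243
 z0.148 n48 x 0.4148..0.5001  y 0.2239
 z0.158 n37 x 0.4134..0.4945  y 0.2240
 z0.168 n31 x 0.4115..0.4699  y 0.2249
 z0.178 n32 x 0.4112..0.4581  y 0.2225
 z0.188 n27 x 0.4297..0.4637  y 0.2165
 z0.198 n12 x 0.4359..0.4618  y 0.2148
scene0
 z0.035 n75 x 0.3882..0.5286  y -0.1095
 z0.045 n56 x 0.4012..0.5298  y -0.1035
 z0.055 n47 x 0.4006..0.5295  y -0.1043
 z0.065 n38 x 0.4010..0.4825  y -0.1037
 z0.075 n42 x 0.4002..0.4826  y -0.1042
 z0.085 n43 x 0.4005..0.4823  y -0.1041
 z0.095 n38 x 0.4030..0.4829  y -0.1048
```

The card pitched about 7° in the grip when its far lower corner touched the far rail while the tool was 4 mm too far out. I'll lift, tilt the tool to bring the card upright, and remeasure.

```bash
cat >> h.py <<'E'
def card(n,y,zlo,zhi):
    "extent of an upright card near y, and slope of its near and far edges"
    c=optics.read_camera(n) if not n.endswith("0") else dict(np.load(n+".npz"));P=cloud(c)
    m=(abs(P[...,1]-y)<.02)&(P[...,0]>.37)&(P[...,0]<.53)&(P[...,2]>zlo-.005)&(P[...,2]<zhi+.005)&~masks(c)["yellow"]
    q=P[m];r=[]
    for z in np.arange(zlo,zhi+.001,.01):
        k=q[abs(q[:,2]-z)<.005]
        if len(k)>2:r.append((z,k[:,0].min(),k[:,0].max(),np.median(k[:,1])))
    r=np.array(r);print(n,"near %.4f far %.4f y %.4f"%tuple(np.median(r[:,1:],0)),"slope deg near/far",np.degrees(np.polyfit(r[:,0],r[:,1],1)[0]).round(1),np.degrees(np.polyfit(r[:,0],r[:,2],1)[0]).round(1))
    return c,r
E
python3 -m creep '[[0,0.4,-1.5,0.065,0,0,0],[0,0.4,0,0.065,0,0,0],[0,0,0,0,0,0,0],[0,0,0,0,0,0,0]]'
python3 - <<'E'
from h import *
to(.459,.2255,.25,89.5)
z=env.get_obs()["tool_pos"][2]-.149
c,r=card("scene",.2255,z+.015,z+.065);print(r.round(4))
E
```

```text
time_s: 8.45
tool_pos: [0.4641, 0.2252, 0.262]
tool_rot: [-171.9, 0.2, 89.5]
force: [-0.6, 0.5, -0.8]
grip_width: 0.0098
t 8.45 pos [0.4641 0.2252 0.262 ] rot [-171.9     0.18   89.5 ] F [-0.6  0.5 -0.8] w 0.0098
now-axes [ 0.03 -0.34  1.26] after-turn [ 0.03 -0.51  1.2 ] turn [-0.141  0.003 -0.   ]
scene near 0.4074 far 0.4907 y 0.2238 slope deg near/far 0.2 -7.5
[[0.128  0.4075 0.493  0.2225]
 [0.138  0.4066 0.49   0.224 ]
 [0.148  0.4085 0.491  0.2247]
 [0.158  0.4068 0.491  0.2237]
 [0.168  0.4073 0.4904 0.2234]
 [0.178  0.4077 0.4836 0.2241]]
```

```bash
sed -i 's/def to(x,y,z,yaw):/def to(x,y,z,yaw,roll=180):/; s/\[180,0,yaw\]/[roll,0,yaw]/' h.py
python3 -m creep '[[0.03,0.65,-0.1,0,0,0,0],[0,0,0,0,0,0,0],[0,0,0,0,0,0,0]]'
python3 - <<'E'
from h import *
to(.4706,.2255,.248,89.5,-172)
z=env.get_obs()["tool_pos"][2]-.149
c,r=card("scene",.2255,z+.015,z+.065)
E
```

```text
time_s: 8.8
tool_pos: [0.4697, 0.2256, 0.2615]
tool_rot: [-171.9, 0.2, 89.6]
force: [-0.4, 0.0, -1.4]
grip_width: 0.0099
t 8.8 pos [0.4697 0.2256 0.2615] rot [-171.94    0.19   89.59] F [-0.4  0.  -1.4] w 0.0099
now-axes [-0.    0.28  1.33] after-turn [-0.01  0.28  1.33] turn [-0.001  0.004  0.001]
scene near 0.4138 far 0.4976 y 0.2241 slope deg near/far 1.2 1.6
```

```bash
python3 -m creep '[[0,0.07,0.5,0,0,0,0],[0,0.07,0.5,0,0,0,0],[0,0.07,0.5,0,0,0,0],[0,0,0,0,0,0,0]]'
python3 - <<'E'
from h import *
to(.470,.2255,.235,89.5,-172)
E
```

```text
time_s: 9.25
tool_pos: [0.4692, 0.2255, 0.245]
tool_rot: [-171.9, 0.2, 89.6]
force: [0.8, 0.1, -0.8]
grip_width: 0.01
t 9.25 pos [0.4692 0.2255 0.245 ] rot [-171.95    0.19   89.62] F [ 0.8  0.1 -0.8] w 0.01
now-axes [0.   0.22 0.98] after-turn [-0.    0.22  0.98] turn [-0.001  0.003  0.002]
```

```bash
python3 -m creep '[[0,0.09,0.4,0,0,0,0],[0,0.07,0.4,0,0,0,0],[0,0.07,0.4,0,0,0,0],[0,0,0,0,0,0,0]]'
python3 - <<'E'
from h import *
to(.470,.2255,.225,89.5,-172)
z=env.get_obs()["tool_pos"][2]-.149
c,r=card("scene",.2255,z+.025,z+.065)
E
```

```text
time_s: 9.65
tool_pos: [0.4697, 0.2254, 0.2314]
tool_rot: [-171.9, 0.2, 89.6]
force: [-0.3, -0.2, -1.6]
grip_width: 0.0101
t 9.65 pos [0.4697 0.2254 0.2314] rot [-171.92    0.21   89.62] F [-0.3 -0.2 -1.6] w 0.0101
now-axes [0.01 0.12 0.63] after-turn [0.01 0.12 0.63] turn [-0.001  0.004  0.002]
scene near 0.4136 far 0.4961 y 0.2239 slope deg near/far -0.7 -5.0
```

```bash
python3 -m creep '[[0,0.06,0.4,0,0,0,0],[0,0.06,0.4,0,0,0,0],[0,0.06,0.4,0,0,0,0],[0,0.06,0.4,0,0,0,0],[0,0,0,0,0,0,0]]'
python3 - <<'E'
from h import *
to(.470,.2255,.161,89.5,-172)
E
```

```text
time_s: 10.2
tool_pos: [0.4701, 0.2255, 0.2144]
tool_rot: [-172.0, 0.2, 89.6]
force: [0.1, 0.1, -0.9]
grip_width: 0.0097
t 10.2 pos [0.4701 0.2255 0.2144] rot [-171.97    0.18   89.62] F [ 0.1  0.1 -0.9] w 0.0097
now-axes [0.02 0.73 5.29] after-turn [-0.    0.73  5.29] turn [-0.001  0.003  0.002]
```

```bash
python3 -m creep '[[0,0.07,0.5,0,0,0,0],[0,0.07,0.5,0,0,0,0],[0,0.07,0.5,0,0,0,0],[0,0.07,0.5,0,0,0,0],[0,0.07,0.5,0,0,0,0],[0,0.07,0.5,0,0,0,0],[0,0,0,0,0,0,0]]'
python3 - <<'E'
from h import *
to(.470,.2255,.161,89.5,-172)
E
```

```text
time_s: 10.9
tool_pos: [0.4699, 0.2254, 0.181]
tool_rot: [-171.9, 0.2, 89.6]
force: [-0.1, 0.3, -1.6]
grip_width: 0.0097
t 10.9 pos [0.4699 0.2254 0.181 ] rot [-171.94    0.19   89.62] F [-0.1  0.3 -1.6] w 0.0097
now-axes [0.02 0.29 1.98] after-turn [0.01 0.29 1.98] turn [-0.001  0.004  0.002]
```

```bash
python3 -m creep '[[0,0.07,0.5,0,0,0,0],[0,0.06,0.4,0,0,0,0],[0,0.04,0.3,0,0,0,0],[0,0.03,0.2,0,0,0,0],[0,0,0,0,0,0,0]]'
python3 - <<'E'
from h import *
to(.470,.2255,.161,89.5,-172)
E
```

```text
time_s: 11.4
tool_pos: [0.4701, 0.2254, 0.1658]
tool_rot: [-172.0, 0.2, 89.6]
force: [-0.8, 1.4, -0.5]
grip_width: 0.0097
t 11.4 pos [0.4701 0.2254 0.1658] rot [-171.96    0.18   89.62] F [-0.8  1.4 -0.5] w 0.0097
now-axes [0.01 0.05 0.47] after-turn [0.01 0.05 0.47] turn [-0.001  0.003  0.002]
```

```bash
python3 -m creep '[[0,0.03,0.2,0,0,0,0],[0,0.02,0.15,0,0,0,0],[0,0.02,0.15,0,0,0,0],[0,0.02,0.15,0,0,0,0],[0,0,0,0,0,0,0]]'
python3 - <<'E'
from h import *
to(.470,.2255,.161,89.5,-172)
E
```

```text
time_s: 11.9
tool_pos: [0.4703, 0.2255, 0.159]
tool_rot: [-172.0, 0.2, 89.6]
force: [-1.1, -0.5, -0.4]
grip_width: 0.0096
t 11.9 pos [0.4703 0.2255 0.159 ] rot [-1.720e+02  1.600e-01  8.962e+01] F [-1.1 -0.5 -0.4] w 0.0096
now-axes [-0.   -0.06 -0.19] after-turn [ 0.   -0.06 -0.19] turn [0.    0.003 0.002]
```

```bash
python3 -m creep '[[0,0.02,0.15,0,0,0,0],[0,0.02,0.15,0,0,0,0],[0,0,0,0,0,0,0]]'
python3 -m creep '[[0,0.02,0.15,0,0,0,0],[0,0,0,0,0,0,0]]'
```

```text
time_s: 12.2
tool_pos: [0.4706, 0.2257, 0.1572]
tool_rot: [-172.0, 0.1, 89.6]
force: [0.2, 0.1, -1.0]
grip_width: 0.0096
time_s: 12.4
tool_pos: [0.471, 0.226, 0.1572]
tool_rot: [-172.1, 0.1, 89.6]
force: [-0.0, 0.4, -1.3]
grip_width: 0.0094
```

```bash
python3 -m creep '[[0,0.02,0.2,0,0,0,0],[0,0,0,0,0,0,0]]'
python3 -m creep '[[0,0.02,0.2,0,0,0,0],[0,0,0,0,0,0,0]]'
python3 - <<'E'
from h import *
for n in("scene","top"):
    c=optics.read_camera(n)
    for t in tabs(c,.123):print(n,t)
    P=cloud(c);h=cv2.cvtColor(c["frame"],cv2.COLOR_BGR2HSV)
    for y in(.225,.141):
        w=(abs(P[...,1]-y)<.008)&(P[...,0]<.44)&(P[...,0]>.41)&(P[...,2]>.075)&(P[...,2]<.13)&(h[...,1]<70)&(h[...,2]>150)
        print(n,y,w.sum(),np.median(P[w],0).round(4) if w.any() else 0,np.percentile(P[w][:,2],[5,25,75,95]).round(4) if w.any() else 0)
E
```

```text
time_s: 12.6
tool_pos: [0.4714, 0.2259, 0.1572]
tool_rot: [-172.1, 0.0, 89.6]
force: [0.2, -0.4, -1.4]
grip_width: 0.0096
time_s: 12.8
tool_pos: [0.4717, 0.2259, 0.1571]
tool_rot: [-172.1, -0.0, 89.6]
force: [-0.0, -0.2, -1.3]
grip_width: 0.0098
scene ([263.3, 167.4], [0.4476, 0.2236], [24.0, 10.0])
scene ([281.6, 179.9], [0.4538, 0.138], [21.0, 33.0])
scene ([341.9, 237.1], [0.4306, -0.1544], [12.0, 33.0])
scene ([354.0, 248.5], [0.4265, -0.2052], [14.0, 34.0])
scene 0.225 22 [0.4245 0.2253 0.0924] [0.083  0.0911 0.0939 0.0953]
scene 0.141 25 [0.4223 0.1413 0.0914] [0.0789 0.0905 0.093  0.0947]
top ([394.8, 225.6], [0.4365, -0.1522], [8.0, 26.0])
top ([414.2, 227.1], [0.4336, -0.2029], [8.0, 29.0])
top 0.225 0 0 0
top 0.141 38 [0.4285 0.1428 0.0923] [0.0884 0.0902 0.0948 0.0962]
```

```bash
python3 -m creep '[[0,-0.02,0.2,0,0,0,0]]'
python3 -m creep '[[0,0,0,0,0,0,0],[0,0,0,0,0,0,0.2],[0,0,0,0,0,0,0.25],[0,0,0,0,0,0,0.25]]'
python3 - <<'E'
from h import *
to(.470,.2255,.161,89.5,-172)
E
```

```text
time_s: 13.0
tool_pos: [0.4718, 0.2259, 0.1569]
tool_rot: [-172.2, -0.0, 89.6]
force: [-3.8, -4.6, 23.3]
grip_width: 0.0099
time_s: 13.4
tool_pos: [0.4716, 0.226, 0.1558]
tool_rot: [-172.1, -0.0, 89.6]
force: [1.1, -0.1, 0.3]
grip_width: 0.0203
t 13.4 pos [0.4716 0.226  0.1558] rot [-1.7214e+02 -4.0000e-02  8.9590e+01] F [ 1.1 -0.1  0.3] w 0.0203
now-axes [-0.05 -0.23 -0.49] after-turn [-0.05 -0.23 -0.49] turn [ 0.002 -0.     0.002]
```

```bash
python3 -m creep '[[0,-0.14,-1,0,0,0,0.25],[0,-0.28,-2,0,0,0,0.3],[0,-0.42,-3,0,0,0,0.35],[0,-0.42,-3,-0.068,0,0,0.4],[0,0,-0.5,-0.068,0,0,0.4],[0,0,0,0,0,0,0.4]]'
python3 - <<'E'
from h import *
to(.437,-.152,.26,85)
for n in("scene","top"):
    c=optics.read_camera(n)
    for t in tabs(c,.123):print(n,t)
E
```

```text
time_s: 14.0
tool_pos: [0.472, 0.226, 0.2566]
tool_rot: [179.9, 0.0, 89.5]
force: [-0.2, 0.4, -0.3]
grip_width: 0.0346
t 14.0 pos [0.472  0.226  0.2566] rot [1.7989e+02 1.0000e-02 8.9540e+01] F [-0.2  0.4 -0.3] w 0.0346
now-axes [-37.82  -3.2   -0.34] after-turn [-37.96  -0.19  -0.34] turn [0.002 0.    0.079]
scene ([265.3, 166.1], [0.4563, 0.2237], [33.0, 14.0])
scene ([281.6, 180.0], [0.4537, 0.1376], [37.0, 14.0])
scene ([342.0, 237.1], [0.4308, -0.1545], [12.0, 33.0])
scene ([354.2, 248.4], [0.4271, -0.2054], [14.0, 32.0])
top ([282.6, 216.4], [0.4566, 0.1422], [27.0, 8.0])
top ([394.8, 225.9], [0.436, -0.1523], [8.0, 24.0])
top ([414.2, 227.0], [0.4336, -0.203], [8.0, 26.0])
```

```bash
python3 -m creep '[[-4,-0.2,0,0,0,0.02,0.4],[-4.5,-0.2,0,0,0,0.02,0.4],[-4.5,-0.2,0,0,0,0.02,0.4],[-4.5,-0.1,0,0,0,0.02,0.4],[-4.5,0,0,0,0,0,0.4],[-4.5,0,0,0,0,0,0.4],[-4.5,0,0,0,0,0,0.4],[-4,0,0,0,0,0,0.4],[-2,0,0,0,0,0,0.4],[0,0,0,0,0,0,0.4],[0,0,0,0,0,0,0.4]]'
python3 - <<'E'
from h import *
to(.437,-.152,.21,85)
E
```

```text
time_s: 15.2
tool_pos: [0.4362, -0.1589, 0.2479]
tool_rot: [-178.4, 0.3, 84.4]
force: [0.4, 0.5, 0.2]
grip_width: 0.035
t 15.2 pos [ 0.4362 -0.1589  0.2479] rot [-178.38    0.3    84.44] F [0.4 0.5 0.2] w 0.035
now-axes [0.72 0.12 3.79] after-turn [0.7  0.02 3.79] turn [-0.028  0.005 -0.01 ]
```

```bash
python3 -m creep '[[0.7,0.05,0.5,-0.028,0.005,-0.01,0.4],[0,0,1.5,0,0,0,0.4],[0,0,1.5,0,0,0,0.4],[0,0,0,0,0,0,0.4],[0,0,0,0,0,0,0.4]]'
python3 - <<'E'
from h import *
to(.437,-.152,.159,85)
E
```

```text
time_s: 15.7
tool_pos: [0.4383, -0.1454, 0.2104]
tool_rot: [-179.7, -0.1, 85.5]
force: [0.3, -0.1, 0.4]
grip_width: 0.0348
t 15.7 pos [ 0.4383 -0.1454  0.2104] rot [-1.7969e+02 -9.0000e-02  8.5520e+01] F [ 0.3 -0.1  0.4] w 0.0348
now-axes [-0.67 -0.05  5.14] after-turn [-0.67 -0.07  5.14] turn [-0.005 -0.002  0.009]
```

```bash
python3 -m creep '[[-0.6,-0.05,0.3,-0.005,0,0.008,0.4],[0,0,0,0,0,0,0.4],[0,0,1,0,0,0,0.4],[0,0,1,0,0,0,0.4],[0,0,0,0,0,0,0.4]]'
python3 - <<'E'
from h import *
to(.437,-.152,.159,85)
E
```

```text
time_s: 16.2
tool_pos: [0.4385, -0.1509, 0.1872]
tool_rot: [179.9, -0.1, 85.1]
force: [-0.0, -0.4, 0.1]
grip_width: 0.0348
t 16.2 pos [ 0.4385 -0.1509  0.1872] rot [ 1.7987e+02 -1.1000e-01  8.5120e+01] F [-0.  -0.4  0.1] w 0.0348
now-axes [-0.12 -0.15  2.82] after-turn [-0.12 -0.14  2.82] turn [ 0.002 -0.002  0.002]
```

```bash
python3 -m creep '[[-0.12,-0.15,0.9,0.002,-0.002,0,0.4],[0,0,0.9,0,0,0,0.4],[0,0,0.8,0,0,0,0.4],[0,0,0,0,0,0,0.4],[0,0,0,0,0,0,0.4]]'
python3 - <<'E'
from h import *
to(.437,-.152,.159,85)
E
```

```text
time_s: 16.7
tool_pos: [0.4362, -0.1521, 0.158]
tool_rot: [-179.9, 0.0, 85.1]
force: [-0.3, 0.5, 0.2]
grip_width: 0.0347
t 16.7 pos [ 0.4362 -0.1521  0.158 ] rot [-1.799e+02  4.000e-02  8.510e+01] F [-0.3  0.5  0.2] w 0.0347
now-axes [ 0.02  0.08 -0.1 ] after-turn [ 0.02  0.08 -0.1 ] turn [-0.002  0.001  0.002]
```

```bash
python3 -m creep '[[0,0,0,0,0,0,0],[0,0,0,0,0,0,0],[0,0,0,0,0,0,0],[0,0,0,0,0,0,0],[0,0,0,0,0,0,0],[0,0,-1,0,0,0,0],[0,0,-1.5,0,0,0,0],[0,0,-2,0,0,0,0],[0,0,-2.5,0,0,0,0],[0,0,-2.5,0,0,0,0],[0,0,-2,0,0,0,0],[0,0,0,0,0,0,0],[0,0,0,0,0,0,0]]' 50
python3 - <<'E'
from h import *
to(.458,.0995,.28,89.5)
z=env.get_obs()["tool_pos"][2]-.149
card("scene",env.get_obs()["tool_pos"][1],z+.015,z+.065)
for n in("scene","top"): 
  c=optics.read_camera(n)
  for t in tabs(c,.123):print(n,t)
E
```

```text
time_s: 18.0
tool_pos: [0.4353, -0.1525, 0.2805]
tool_rot: [-179.9, 0.0, 85.0]
force: [-0.5, 0.0, -1.1]
grip_width: 0.0098
t 18.0 pos [ 0.4353 -0.1525  0.2805] rot [-1.7993e+02  2.0000e-02  8.5010e+01] F [-0.5  0.  -1.1] w 0.0098
now-axes [25.3   0.07  0.04] after-turn [25.22  2.05  0.05] turn [-0.001  0.    -0.078]
scene near 0.3914 far 0.4727 y -0.1531 slope deg near/far 0.2 -8.2
scene ([265.4, 165.2], [0.4592, 0.2268], [8.0, 26.0])
scene ([281.3, 178.6], [0.4569, 0.1427], [8.0, 29.0])
scene ([354.2, 248.3], [0.4273, -0.2052], [13.0, 31.0])
top ([250.5, 214.6], [0.4602, 0.2268], [24.0, 8.0])
top ([283.0, 215.8], [0.4581, 0.1412], [27.0, 5.0])
```

```bash
python3 -m creep '[[3,0.2,0,0,0,-0.02,0],[4,0.2,0,0,0,-0.02,0],[4.2,0.2,0,0,0,-0.02,0],[4.2,0.2,0,0,0,-0.02,0],[4,0.2,0,0,0,0,0],[3,0.2,0,0,0,0,0],[1.5,0.1,0,0,0,0,0],[0,0,0,0,0,0,0],[0,0,0,0,0,0,0],[0,0,0,0,0,0,0]]'
python3 - <<'E'
from h import *
to(.4575,.0997,.26,89.5)
E
```

```text
time_s: 19.15
tool_pos: [0.4536, 0.0888, 0.2686]
tool_rot: [-178.9, 0.5, 89.3]
force: [0.2, 0.2, -1.5]
grip_width: 0.0098
t 19.15 pos [0.4536 0.0888 0.2686] rot [-178.86    0.47   89.26] F [ 0.2  0.2 -1.5] w 0.0098
now-axes [1.1  0.39 0.84] after-turn [1.09 0.38 0.86] turn [-0.02   0.008 -0.004]
```

```bash
python3 -m creep '[[0.6,0.25,0,-0.02,0.008,-0.004,0],[0.4,0.1,0,0,0,0,0],[0,0,0,0,0,0,0],[0,0,0,0,0,0,0]]'
python3 - <<'E'
from h import *
to(.4575,.0997,.26,89.5)
z=env.get_obs()["tool_pos"][2]-.149
c,r=card("scene",.0997,z+.015,z+.065)
E
```

```text
time_s: 19.55
tool_pos: [0.458, 0.0953, 0.2688]
tool_rot: [179.8, -0.0, 89.1]
force: [-1.9, -0.0, -1.3]
grip_width: 0.0099
t 19.55 pos [0.458  0.0953 0.2688] rot [ 1.7985e+02 -4.0000e-02  8.9090e+01] F [-1.9 -0.  -1.3] w 0.0099
now-axes [ 0.44 -0.06  0.88] after-turn [ 0.44 -0.05  0.88] turn [ 0.003 -0.001 -0.007]
scene near 0.4144 far 0.4912 y 0.0948 slope deg near/far 1.6 -21.8
```

```bash
python3 -m creep '[[0.4,-0.05,0.5,0.003,0,-0.006,0],[0,0,0,0,0,0,0],[0.05,0,0.4,0,0,0,0],[0,0,0,0,0,0,0]]'
python3 - <<'E'
from h import *
to(.4575,.0997,.23,89.5)
z=env.get_obs()["tool_pos"][2]-.149
c,r=card("scene",.0997,z+.015,z+.065);print(r.round(4))
cv2.imwrite("pics/s5.png",cv2.resize(c["frame"][140:230,235:325],(600,600),interpolation=cv2.INTER_CUBIC))
E
```

```text
time_s: 20.0
tool_pos: [0.4574, 0.1003, 0.2589]
tool_rot: [-179.9, -0.0, 89.5]
force: [-0.4, -0.7, -2.9]
grip_width: 0.0098
t 20.0 pos [0.4574 0.1003 0.2589] rot [-1.7995e+02 -3.0000e-02  8.9480e+01] F [-0.4 -0.7 -2.9] w 0.0098
now-axes [-0.06  0.01  2.89] after-turn [-0.06  0.01  2.89] turn [-0.001 -0.001 -0.   ]
scene near 0.4133 far 0.4910 y 0.0995 slope deg near/far 0.9 -22.6
[[0.1249 0.4135 0.4971 0.0996]
 [0.1349 0.4126 0.4991 0.0992]
 [0.1449 0.4131 0.4974 0.0999]
 [0.1549 0.4125 0.4849 0.0994]
 [0.1649 0.4136 0.4818 0.0989]
 [0.1749 0.4141 0.4824 0.0997]]
```

View pics/s5.png

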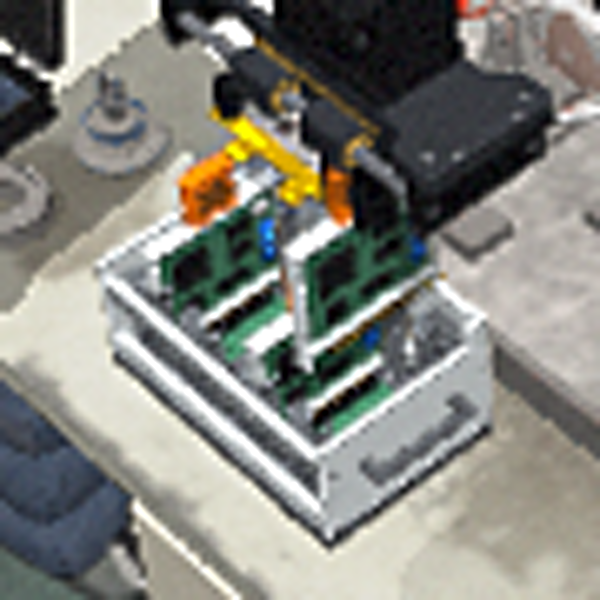

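The view shows card a seated at the left (tab at (208,187)), and card b hanging upright above slot 0 (near lower corner (305,365)). Descending.

```bash
python3 -m creep '[[-0.05,-0.05,0.5,0,0,0,0],[0,0,0.5,0,0,0,0],[0,0,0.4,0,0,0,0],[0,0,0,0,0,0,0]]'
python3 - <<'E'
from h import *
to(.4568,.0997,.23,89.5)
E
```

```text
time_s: 20.45
tool_pos: [0.4571, 0.0995, 0.2439]
tool_rot: [-180.0, -0.0, 89.5]
force: [0.9, 0.1, -1.5]
grip_width: 0.0098
t 20.45 pos [0.4571 0.0995 0.2439] rot [-1.7997e+02 -3.0000e-02  8.9460e+01] F [ 0.9  0.1 -1.5] w 0.0098
now-axes [ 0.02 -0.03  1.39] after-turn [ 0.02 -0.03  1.39] turn [-0.    -0.001 -0.001]
```

```bash
python3 -m creep '[[0.02,0,0.4,0,0,0,0],[0,0,0.4,0,0,0,0],[0,0,0.4,0,0,0,0],[0,0,0.4,0,0,0,0]]'
python3 -m creep '[[0,0,0.3,0,0,0,0],[0,0,0.3,0,0,0,0],[0,0,0.3,0,0,0,0],[0,0,0.3,0,0,0,0]]'
```

```text
time_s: 20.85
tool_pos: [0.4574, 0.0998, 0.2271]
tool_rot: [180.0, -0.1, 89.5]
force: [0.1, 0.0, -1.6]
grip_width: 0.0096
time_s: 21.25
tool_pos: [0.4573, 0.0998, 0.2137]
tool_rot: [180.0, -0.0, 89.5]
force: [0.6, -0.3, -0.5]
grip_width: 0.0097
```

In the mouth without force; continuing.

```bash
python3 -m creep '[[0,0,0.5,0,0,0,0],[0,0,0.5,0,0,0,0],[0,0,0.5,0,0,0,0],[0,0,0.5,0,0,0,0],[0,0,0.5,0,0,0,0],[0,0,0.5,0,0,0,0],[0,0,0.4,0,0,0,0]]'
python3 -m creep '[[0,0,0.3,0,0,0,0],[0,0,0.2,0,0,0,0],[0,0,0.2,0,0,0,0]]'
```

```text
time_s: 21.95
tool_pos: [0.4573, 0.0998, 0.1767]
tool_rot: [180.0, -0.0, 89.5]
force: [-0.0, 0.2, -1.4]
grip_width: 0.0096
time_s: 22.25
tool_pos: [0.4571, 0.0998, 0.1687]
tool_rot: [-180.0, -0.0, 89.5]
force: [-0.9, 0.1, -0.6]
grip_width: 0.0093
```

```bash
python3 -m creep '[[0,0,0.2,0,0,0,0],[0,0,0.2,0,0,0,0],[0,0,0.15,0,0,0,0]]'
python3 -m creep '[[0,0,0.15,0,0,0,0],[0,0,0.15,0,0,0,0]]'
python3 -m creep '[[0,0,0.15,0,0,0,0]]'
```

```text
time_s: 22.55
tool_pos: [0.4574, 0.0998, 0.163]
tool_rot: [180.0, -0.0, 89.5]
force: [-0.5, 0.2, -1.5]
grip_width: 0.0094
time_s: 22.75
tool_pos: [0.4576, 0.0999, 0.1608]
tool_rot: [180.0, -0.1, 89.5]
force: [-5.3, -1.9, 14.9]
grip_width: 0.0094
time_s: 22.85
tool_pos: [0.4577, 0.0999, 0.1608]
tool_rot: [-180.0, -0.1, 89.5]
force: [-6.0, -1.8, 15.0]
grip_width: 0.0094
```

```bash
python3 -m creep '[[0,0,0,0,0,0,0.2],[0,0,0,0,0,0,0.25],[0,0,0,0,0,0,0.25],[0,0,-1,0,0,0,0.25],[0,0,-2,0,0,0,0.25],[0,0,-3,0,0,0,0.25],[0,0,-3,0,0,0,0.1],[3,0.5,0,0,0,0,0],[4,1,0,0,0,0,0],[4,1,0,0,0,0,0],[4,1,0,0,0,0,0],[3,0.8,0,0,0,0,0],[2,0.5,0,0,0,0,0],[0,0,0,0,0,0,0],[0,0,0,0,0,0,0]]' 20
python3 - <<'E'
from h import *
to(.509,.31,.21,89.5)
for n in("scene","top"):
    c=optics.read_camera(n);np.savez(n+"5.npz",**c);P=cloud(c)
    for t in tabs(c,.123):print(n,t)
    h=cv2.cvtColor(c["frame"],cv2.COLOR_BGR2HSV)
    k=(h[...,2]<70)&(P[...,2]>.103)&(P[...,2]<.13)&(abs(P[...,0]-.509)<.03)&(abs(P[...,1]-.268)<.03)
    print("knob",k.sum(),np.median(P[k],0).round(4) if k.any() else 0)
    w=(h[...,1]<70)&(h[...,2]>150)
    for y in(.0997,.1415,.2255):
        m=w&(abs(P[...,1]-y)<.007)&(P[...,0]<.44)&(P[...,0]>.415)&(P[...,2]>.084)&(P[...,2]<.105)
        if m.any():print(y,m.sum(),np.median(P[m],0).round(4))
E
```

```text
time_s: 24.35
tool_pos: [0.5116, 0.3061, 0.2638]
tool_rot: [179.6, -0.4, 89.2]
force: [0.8, -0.4, -0.1]
grip_width: 0.0005
t 24.35 pos [0.5116 0.3061 0.2638] rot [179.56  -0.38  89.22] F [ 0.8 -0.4 -0.1] w 0.0005
now-axes [ 0.35 -0.31  5.38] after-turn [ 0.38 -0.27  5.38] turn [ 0.008 -0.007 -0.005]
scene ([265.4, 166.3], [0.4559, 0.2227], [19.0, 32.0])
scene ([281.4, 179.9], [0.4534, 0.1381], [18.0, 35.0])
scene ([289.5, 186.6], [0.4528, 0.098], [15.0, 31.0])
scene ([353.8, 248.5], [0.4261, -0.2048], [34.0, 13.0])
knob 23 [0.5049 0.2652 0.1207]
0.0997 21 [0.4261 0.1007 0.0924]
0.1415 19 [0.4272 0.1415 0.0933]
0.2255 19 [0.4264 0.2253 0.0924]
top ([250.6, 215.4], [0.4582, 0.2265], [27.0, 8.0])
top ([282.7, 216.5], [0.4563, 0.1419], [27.0, 8.0])
top ([298.5, 216.1], [0.458, 0.1004], [27.0, 8.0])
top ([414.2, 226.9], [0.434, -0.2029], [8.0, 26.0])
knob 0 0
0.0997 28 [0.4269 0.1    0.0922]
0.1415 37 [0.4289 0.143  0.0908]
0.2255 25 [0.4282 0.2263 0.092 ]
```

```bash
python3 -m creep '[[0.3,-0.3,1.5,0.008,-0.007,-0.005,0],[0,0,1.8,0,0,0,0],[0,0,1.8,0,0,0,0],[0,0,1.5,0,0,0,0],[0,0,0.5,0,0,0,0],[0,0,0,0,0,0,0],[0,0,0,0,0,0,0]]'
python3 - <<'E'
from h import *
to(.508,.305,.178,89.5)
E
```

```text
time_s: 25.15
tool_pos: [0.5075, 0.3015, 0.188]
tool_rot: [-179.8, 0.2, 89.0]
force: [-0.2, -0.6, 0.2]
grip_width: 0.0003
t 25.15 pos [0.5075 0.3015 0.188 ] rot [-179.8     0.19   88.99] F [-0.2 -0.6  0.2] w 0.0003
now-axes [0.35 0.05 0.99] after-turn [0.35 0.05 1.  ] turn [-0.004  0.003 -0.009]
```

```bash
python3 -m creep '[[0.1,0.05,0.6,-0.004,0.003,-0.009,0],[0,0,0.4,0,0,0,0],[0,0,0,0,0,0,0],[-0.6,0,0,0,0,0,0],[-0.5,0,0,0,0,0,0]]'
python3 -m creep '[[-0.4,0,0,0,0,0,0],[-0.4,0,0,0,0,0,0],[-0.4,0,0,0,0,0,0]]'
```

```text
time_s: 25.65
tool_pos: [0.5088, 0.2921, 0.1792]
tool_rot: [179.8, -0.1, 89.6]
force: [0.2, -1.1, -0.8]
grip_width: 0.0006
time_s: 25.95
tool_pos: [0.5089, 0.2792, 0.1797]
tool_rot: [179.7, -0.2, 89.6]
force: [0.0, 1.8, -1.6]
grip_width: 0.0006
```

```bash
python3 -m creep '[[-0.3,0,0,0,0,0,0],[-0.3,0,0,0,0,0,0],[-0.3,0,0,0,0,0,0]]'
python3 -m creep '[[-0.3,0,0,0,0,0,0],[-0.3,0,0,0,0,0,0]]'
python3 -c "
from h import *
for n in('scene0','top0'):print(slide(dict(np.load(n+'.npz')))[2].round(4).tolist())
for n in('scene','top'):print(slide(optics.read_camera(n))[2].round(4).tolist())"
```

```text
time_s: 26.25
tool_pos: [0.5087, 0.2701, 0.1797]
tool_rot: [179.7, -0.3, 89.6]
force: [1.0, 1.3, -1.2]
grip_width: 0.0005
time_s: 26.45
tool_pos: [0.5087, 0.2639, 0.1797]
tool_rot: [179.7, -0.3, 89.6]
force: [-0.9, 1.3, -0.4]
grip_width: 0.0005
[[0.4902, 0.2515], [0.5111, 0.1057]]
[[0.5048, 0.262], [0.5084, 0.1055]]
[[0.5022, 0.2605], [0.5114, 0.0866]]
[[0.5018, 0.1836], [0.5073, 0.0866]]
```

```bash
python3 -m creep '[[-0.2,0,0,0,0,0,0],[-0.2,0,0,0,0,0,0]]'
python3 -m creep '[[-0.2,0,0,0,0,0,0],[-0.2,0,0,0,0,0,0]]'
```

```text
time_s: 26.75
tool_pos: [0.5086, 0.2626, 0.18]
tool_rot: [179.6, -0.6, 89.7]
force: [1.5, 5.1, -3.7]
grip_width: 0.0005
time_s: 26.95
tool_pos: [0.5084, 0.2623, 0.18]
tool_rot: [179.5, -0.9, 89.8]
force: [1.4, 3.9, -3.1]
grip_width: 0.0002
```

```bash
python3 -m creep '[[-0.5,0,0,0,0.01,0,0]]'
python3 -m creep '[[0.5,0,0,0,0,0,0],[2,0,0,0,0,0,0],[2,0,0,0,0,0,0],[0,0,-3,0,0,0,0],[0,0,-3,0,0,0,0],[0,0,-3,0,0,0,0],[4,0,-1,0,0,0,0],[4,0,0,0,0,0,0],[4,0,0,0,0,0,0],[0,0,0,0,0,0,0],[0,0,0,0,0,0,0]]'
python3 - <<'E'
from h import *
for n in("scene","top"):
    c=optics.read_camera(n);print(slide(c)[2].round(4).tolist())
    for t in tabs(c,.123):print(n,t)
    np.savez(n+"6.npz",**c)
a=np.load("scene6.npz")["frame"][140:290,235:405];b=np.load("top6.npz")["frame"][180:260,180:435]
a=cv2.resize(a,(453,400),interpolation=cv2.INTER_CUBIC);b=cv2.resize(b,(637,200),interpolation=cv2.INTER_CUBIC)
o=np.zeros((600,640,3),np.uint8);o[:400,:453]=a;o[400:,:637]=b;cv2.imwrite("pics/s6.png",o)
E
```

```text
time_s: 27.05
tool_pos: [0.5083, 0.2611, 0.1802]
tool_rot: [179.4, -1.8, 90.0]
force: [1.2, 11.5, -4.3]
grip_width: 0.0003
time_s: 28.15
tool_pos: [0.5097, 0.4218, 0.2881]
tool_rot: [179.4, -1.0, 89.6]
force: [0.3, -0.3, 0.7]
grip_width: 0.0003
[[0.5015, 0.2543], [0.5114, 0.0866]]
scene ([265.2, 166.2], [0.4558, 0.2236], [34.0, 14.0])
scene ([281.4, 179.7], [0.4539, 0.1388], [36.0, 16.0])
scene ([289.6, 186.5], [0.4533, 0.0983], [15.0, 34.0])
scene ([353.8, 248.5], [0.4262, -0.2049], [14.0, 34.0])
[[0.5051, 0.2431], [0.5073, 0.0866]]
top ([250.6, 215.4], [0.4582, 0.2265], [27.0, 8.0])
top ([282.7, 216.4], [0.4565, 0.1419], [27.0, 8.0])
top ([298.5, 216.1], [0.458, 0.1004], [27.0, 8.0])
top ([414.2, 227.0], [0.4336, -0.203], [8.0, 26.0])
```

View pics/s6.png

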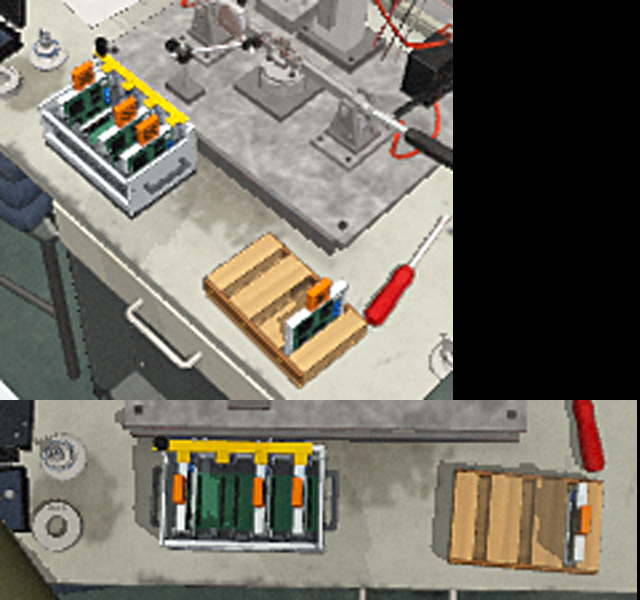

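Run:
```python
from h import *
# sub-pixel: yellowness profile along the slide's columns (top) -> position of right end and teeth
def prof(n):
    f=np.load(n+".npz")["frame"].astype(float);return (np.minimum(f[...,1],f[...,2])-f[...,0]).clip(0)
a,b=prof("top0"),prof("top6")
r=slice(194,208)
pa,pb=a[r,262:310].sum(0),b[r,262:310].sum(0)
ok=[]
for s in np.arange(4,11,.1):
    x=np.arange(48);sh=np.interp(x-s,x,pa);m=x>12
    ok.append((np.corrcoef(sh[m],pb[m])[0,1],s))
k,s=max(ok);c=dict(np.load("top0.npz"))
d=cast(c,[[295,200],[296,200]],.099);mm=abs(d[1,1]-d[0,1])*1e3
for p in(pa,pb):
    e=p[28:];h=e[:6].max()*0+np.median(e[:4])/2;i=np.nonzero(e>h)[0].max();print("end col",262+28+i+(e[i]-h)/(e[i]-e[i+1]))
print("corr",k.round(3),"shift px",s,"mm",s*mm)
```

```text
end col 296.575
end col 304.4871527777778
corr 0.985 shift px 6.89999999999999 mm 18.59321353442956
```

Run:
```python
from h import *
for a in("scene5","scene6","top0","top6"):
    c=dict(np.load(a+".npz"));P=cloud(c);h=cv2.cvtColor(c["frame"],cv2.COLOR_BGR2HSV)
    k=(h[...,2]<75)&(P[...,2]>.108)&(P[...,2]<.13)&(abs(P[...,0]-.508)<.02)&(abs(P[...,1]-.257)<.03)
    v,u=np.nonzero(k);print(a,k.sum(),cast(c,np.c_[u,v],.121)[:,:2].mean(0).round(4))
to(.5,.4,.3,89.5)
```

```text
scene5 22 [0.5045 0.2647]
scene6 20 [0.5046 0.2438]
top0 29 [0.5085 0.265 ]
top6 30 [0.5085 0.2468]
t 28.25 pos [0.509  0.4218 0.2879] rot [179.51  -1.05  89.57] F [ 0.1  0.6 -1.3] w 0.0009
now-axes [-2.16 -0.88 -1.25] after-turn [-2.19 -0.88 -1.21] turn [ 0.009 -0.018  0.001]
```

The slide readings spread from 18 to 21 mm, so one firmer push will settle whether it is at its stop.

```bash
python3 -m creep '[[-3,0,0,0.009,-0.018,0,0],[-4,0,0,0,0,0,0],[-3.5,0,0,0,0,0,0],[-1,0,0,0,0,0,0],[0,0,0,0,0,0,0],[0,0,0,0,0,0,0]]'
python3 -c "
from h import *
to(.508,.29,.178,89.5)"
```

```text
time_s: 28.85
tool_pos: [0.5085, 0.2968, 0.2868]
tool_rot: [-179.9, 0.2, 89.2]
force: [-0.4, -0.2, 0.5]
grip_width: 0.0003
t 28.85 pos [0.5085 0.2968 0.2868] rot [-1.799e+02  1.700e-01  8.916e+01] F [-0.4 -0.2  0.5] w 0.0003
now-axes [-0.65 -0.02 10.88] after-turn [-0.68 -0.04 10.88] turn [-0.002  0.003 -0.006]
```

```bash
python3 -m creep '[[0,0,2,0,0.003,-0.006,0],[0,0,2.2,0,0,0,0],[0,0,2.2,0,0,0,0],[0,0,2,0,0,0,0],[0,0,1.2,0,0,0,0],[0,0,0.8,0,0,0,0],[0,0,0,0,0,0,0],[0,0,0,0,0,0,0]]'
python3 -c "
from h import *
to(.508,.265,.178,89.5)"
```

```text
time_s: 29.65
tool_pos: [0.5075, 0.3079, 0.1806]
tool_rot: [179.9, -0.4, 90.2]
force: [-0.3, -0.6, -0.5]
grip_width: 0.0003
t 29.65 pos [0.5075 0.3079 0.1806] rot [179.94  -0.36  90.18] F [-0.3 -0.6 -0.5] w 0.0003
now-axes [-4.29  0.04  0.23] after-turn [-4.29  0.09  0.26] turn [ 0.001 -0.006  0.012]
```

```bash
python3 -m creep '[[-1,0,0.1,0,-0.006,0.01,0],[-1,0,0.1,0,0,0,0],[-1,0,0,0,0,0,0],[-0.6,0,0,0,0,0,0],[-0.4,0,0,0,0,0,0]]'
python3 -m creep '[[-0.4,0,0,0,0,0,0],[-0.6,0,0,0,0,0,0]]'
python3 -m creep '[[-0.8,0,0,0,0,0,0]]'
```

```text
time_s: 30.15
tool_pos: [0.5089, 0.2646, 0.1815]
tool_rot: [179.7, -0.1, 89.5]
force: [0.5, 0.3, 0.7]
grip_width: 0.0003
time_s: 30.35
tool_pos: [0.5086, 0.2618, 0.1821]
tool_rot: [179.5, -1.0, 89.6]
force: [3.4, 16.1, -9.9]
grip_width: 0.0003
time_s: 30.45
tool_pos: [0.5083, 0.261, 0.1823]
tool_rot: [179.3, -1.7, 89.9]
force: [4.3, 18.0, -9.7]
grip_width: 0.0006
```

It meets a firm stop at the same place with 18 N, so it is at its end. Retreating for a final check.

```bash
python3 -m creep '[[0.5,0,0,0,0,0,0],[2,0,0,0,0,0,0],[2,0,0,0,0,0,0],[0,0,-3,0,0,0,0],[0,0,-3,0,0,0,0],[0,0,-3,0,0,0,0],[3,0,-1,0,0,0,0],[3,0,0,0,0,0,0],[0,0,0,0,0,0,0],[0,0,0,0,0,0,0],[0,0,0,0,0,0,0]]'
python3 - <<'E'
from h import *
from cell import order
for n in("scene","top"):
    c=optics.read_camera(n);P=cloud(c);print(slide(c)[2].round(4).tolist());h=cv2.cvtColor(c["frame"],cv2.COLOR_BGR2HSV)
    for t in tabs(c,.123):print(n,t)
    k=(h[...,2]<75)&(P[...,2]>.108)&(P[...,2]<.13)&(abs(P[...,0]-.508)<.02)&(abs(P[...,1]-.257)<.03)
    v,u=np.nonzero(k);print("knob",cast(c,np.c_[u,v],.121)[:,:2].mean(0).round(4))
    d=cv2.absdiff(c["frame"],np.load(n+"6.npz")["frame"]).max(2)>60;print("changed px on bench near things",(d&(P[...,2]<.13)&(P[...,2]>-.01)&(P[...,0]>.4)&(P[...,0]<.65)&(abs(P[...,1])<.3)).sum())
print(order.sign_off())
E
```

```text
time_s: 31.55
tool_pos: [0.505, 0.375, 0.2896]
tool_rot: [179.3, -1.6, 90.1]
force: [-0.7, 0.4, -0.1]
grip_width: 0.0005
[[0.5015, 0.2543], [0.5114, 0.0866]]
scene ([265.0, 166.4], [0.4547, 0.2232], [35.0, 14.0])
scene ([281.4, 179.8], [0.4536, 0.1386], [36.0, 16.0])
scene ([289.7, 186.4], [0.4538, 0.0983], [35.0, 17.0])
scene ([353.9, 248.4], [0.4266, -0.2048], [13.0, 34.0])
knob [0.5043 0.2428]
changed px on bench near things 0
[[0.5051, 0.2431], [0.5073, 0.0866]]
top ([250.6, 215.4], [0.4582, 0.2265], [27.0, 8.0])
top ([282.7, 216.5], [0.4563, 0.142], [27.0, 8.0])
top ([298.5, 216.1], [0.458, 0.1004], [27.0, 8.0])
top ([414.2, 226.9], [0.434, -0.2029], [8.0, 26.0])
knob [0.5086 0.2468]
changed px on bench near things 0
the job is handed in; nothing more can be done
None
```

I fitted two of the spare cards, pushed the yellow locking slide across, and handed the job in at about 32 s. The cards went into the slots at the frame's y = 63 mm and y = -63 mm. The third spare is still in the stand.

- **Seating:** Both cards were pressed onto their seats before release, at 23 N and 15 N. Their top edges then read about 92 mm high, the same as the already fitted card to within 1–2 mm.
- **Slide:** It came up against a firm stop. A second push of 18 N ended at the same place. The travel readings disagree, between 18 and 22 mm depending on camera and method. I took the repeated hard stop as proof that it is fully across.
- **Mishap:** The first card touched the far rail on the way down and pitched about 7° in the grip. I lifted it, tilted the tool until the card stood upright, and then lowered it without resistance.
- **Surroundings:** The last picture shows the screwdriver, ring gauge and nearest rotor lying as before. I made no measured check of them against the start pictures. The robot touched nothing at hand-in.

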